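# Shim the rocking desk riser

## Robot

A 6-joint arm with a two-finger parallel gripper is mounted at the origin on the work surface. World frame = base frame: x ahead of the robot, y to its left, z up, the work surface at z = 0. Lengths are in m, angles in rad, forces in N, time in s.
With the tool pointing down it reaches from about 0.375 to 0.9 m from the base axis. Payload 3.1 kg.
Tool frame: the origin (TCP) lies at the very end of the fingers, on their centre line; the grasp point (between the pads) lies 19 mm behind it; x points along the fingers, y is the direction in which the jaws open and shut, and the axes are right-handed (so a half turn about x gives the same grasp; the last joint's range is limited). The gripper opens to 85 mm and grips with 20 to 120 N. Pads are 22 mm wide; open, the fingers measure 114 mm over their backs; the gripper's body (76 mm by 85 mm) begins 54 mm behind the grasp point. The pads swing forward as they close: fully open they stand 13 mm farther back than shut.
Start: joints at [-1.317, 0.527, 1.433, -0, 1.181, -0.178], TCP at [0.262, -0.567, 0.231] pointing down, gripper open.
Joint ranges: [-3.08, 3.08], [-0.75, 2.2], [0.22, 2.44], [-1.43, 4.57], [0, 2.65], [-2.85, 2.85]. Speed limits (rad/s): [2.79, 2.79, 3.14, 3.14, 3.14, 3.14].

## Interface

Orientations are given as a unit quaternion [x, y, z, w].
In Python, from station import manip gives the robot as it stands.
- The arm moves only by the shell command python3 -m jog 'ROWS' [FORCE]. ROWS is a JSON object of lists of equal length, an entry for each row: "linear": the shift along the tool's x, y, z in cm, a list of three; "twist": the turn about the tool's x in rad; "claw": the opening, from -1 (shut) to 1 (fully open). A call has 1 to 20 rows; each row is the pose to reach, as a shift and turn from the pose commanded when the call began, along the tool's axes at that moment; what a row does not reach only later rows make up. A row lasts 1/12 s, in which the tool goes at most 41.7 mm and 7.16 degrees, less where a joint would pass 70% of its speed; a pose out of reach is approached as far as the arm can. A call with a gripper value outside its range is refused whole. The fingers move at their own pace and stop on an object; FORCE is the grip in N (left out, the last holds). Time passes only in rows, so rows that repeat a pose let the fingers close. It gives the time, the measured TCP pose, the force and the opening at its end, in the units of the state.
- manip.sense(): the state, without advancing time (a new reading comes with each control period).
- manip.snapshot(name): name is "side" or "top"; returns a dict with "pixels" (480x640x3 uint8, red, green, blue), "camera_matrix" (3x3 intrinsics, pixels), "k1" (the pictures are not rectified: a ray, as slopes to the right and down, at radius r is drawn at 1 + k1 r^2 times it, then the intrinsics apply), "R" (3x3) and "t" (3): a world point X has camera coordinates R X + t. Camera axes: x right, y down, z forward; pixel columns grow to the right and rows downward; lengths in m; the calibration is good to about 2 mm. A picture is of the moment at which its call begins. There is no depth.
- manip.sign_off(): hands the job in, once; it reports no verdict.
The state is a dict: "t": time; "q": joint angles; "qd": joint speeds; "tau": joint torques, N m; "tcp_pos": TCP position; "tool_rot": TCP orientation; "force": force on the tool from outside, world axes, zero at the start; "ft_torque": the same for the moment, N m; "finger_gap": opening from 0.0 (shut) to 1.0 (fully open).
Only numpy, scipy, OpenCV 4.12 (cv2) and the standard library are available. Lean on these libraries where they do the work, as an engineer would, in place of code of your own. Each camera call takes 0.05 s, during which the arm holds its last target.

## Task

One corner foot of the wooden desk riser hangs a little clear of the desk. Starting with the thinnest, slide the wooden gauge leaves flat under that black foot one at a time, gently and nose first as far as their black line, and leave in place the first one that binds. Let go of it there, and leave the other leaves lying flat on the felt strips or the desk, out in front of the foot, with the bowl, phone stand and pen box undisturbed.

Things in the scene. Friction and masses are not known exactly. Their poses are not given: they have to be found in the camera images.
- riser: Wooden desk riser (low shelf) fixed on the desk: board 340 x 210 mm, its top 133 mm up, on legs; the black rubber foot of one corner leg hangs clear of the desk. Origin at desk height under the middle of that foot's front face; x points level in under the foot (the way a leaf is slid in), y across, z up. The board begins at x = 15 mm; open desk at negative x.
- foot_mid (a point): Desk point (height 0) under the middle of the short black foot. The foot spans 18 mm each way along the riser's x and 22 mm along y and is 22 mm tall; its front face lies across the riser's origin. The gap between it and the desk is 3 to 9.5 mm, not known beforehand and different each time.
- foot_face (a point): Point on the front face of the black foot's leg (17 mm behind the front of the foot), 50 mm above the desk. The foot is sprung: it presses with about 4 N on what starts to lift it, plus about 1.5 N per mm lifted (at most 6 mm). A leaf thinner than the gap slides freely under it; one thicker than the gap binds and drags by several N.
- leaf1: Pale wooden gauge leaf 5 mm thick (thinnest), 110 x 24 mm, 80 g, flat on a 3 mm felt strip; upright yellow handle (26 mm along x, 14 mm across y, top 55 mm above the underside). Origin on the underside below the handle's middle; x runs to the nose end at 95 mm, tail at -15 mm. The nose's last 20 mm slope down by 3 mm to lift the foot; black line across the top 30 mm from the nose end.
- leaf1_tip (a point): The end of the nose of the 5 mm leaf with the yellow handle, on the underside, in the middle of its width.
- leaf2: Pale wooden gauge leaf 7.5 mm thick (middle), 110 x 24 mm, 80 g, flat on a 3 mm felt strip; upright blue handle (26 mm along x, 14 mm across y, top 55 mm above the underside). Origin on the underside below the handle's middle; x runs to the nose end at 95 mm, tail at -15 mm. The nose's last 20 mm slope down by 3 mm to lift the foot; black line across the top 30 mm from the nose end.
- leaf2_tip (a point): The end of the nose of the 7.5 mm leaf with the blue handle, on the underside, in the middle of its width.
- leaf3: Pale wooden gauge leaf 10 mm thick (thickest), 110 x 24 mm, 80 g, flat on a 3 mm felt strip; upright red handle (26 mm along x, 14 mm across y, top 55 mm above the underside). Origin on the underside below the handle's middle; x runs to the nose end at 95 mm, tail at -15 mm. The nose's last 20 mm slope down by 3 mm to lift the foot; black line across the top 30 mm from the nose end.
- leaf3_tip (a point): The end of the nose of the 10 mm leaf with the red handle, on the underside, in the middle of its width.
- mat2: One of three thin grey felt strips fixed on the desk side by side, 150 mm along x, 40 mm along y, 3 mm thick; origin at desk height under its middle. This one carries the 7.5 mm leaf; each leaf lies on its own strip, nose roughly towards the riser, in any order from left to right.
- bowl: White bowl, 100 mm across, 55 mm high, on the desk; bystander. Origin under its middle.
- pencup: Plywood pen box 70 x 70 x 90 mm with pens, on the riser's board; bystander. Origin under its middle.
- phone: White phone on a plywood stand about 145 mm wide and 95 mm high, on the riser's board; bystander. Origin under its middle.
Things that resemble listed ones, but are neither listed nor needed, are in the scene too. Leave any pink look-alike of the leaf1 alone. Leave any purple look-alike of the leaf3 alone.

How it is judged:
By the outcome, as a careful person would: the job done as asked, in the order asked, and still so for the second after the job is handed in, with the robot touching nothing.
It also fails if it takes over 72 s, if anything falls off the work surface, if the arm or the gripper's body presses on something with over 40 N, if the wrist force passes 120 N, or if a joint passes its speed limit or range.

## Working session

There is one attempt and no reset: what is moved stays moved. The work goes in short steps, Python scripts to look and compute and a shell command to move; the robot and the scene stay as the last step left them, time stands still between calls to the robot, and variables do not carry over. Pictures are saved under pics/ and viewed, and the job is handed in when it is done.

```bash
ls; mkdir -p pics; python3 - <<'E'
from station import manip
import cv2,numpy as np
print(manip.sense())
for n in("side","top"):
    s=manip.snapshot(n); cv2.imwrite(f"pics/{n}0.png",s["pixels"][:,:,::-1])
    print(n,s["camera_matrix"],s["k1"],s["R"],s["t"])
E
```

```text
pics
{'t': 0.0, 'q': array([-1.31648548e+00,  5.28448204e-01,  1.43390239e+00,  2.60434891e-07,
        1.18141441e+00, -1.78482877e-01]), 'qd': array([-0.00076331, -0.00013262, -0.00062281,  0.00028172,  0.00118348,
       -0.00011943]), 'tau': array([-4.95122492e-05, -4.42349732e+01, -1.78027457e+01, -3.12251022e-04,
        8.49163014e-03, -3.34483950e-06]), 'tcp_pos': array([ 0.26198291, -0.56664887,  0.23034464]), 'tool_rot': array([-0.6905858 , -0.15259162,  0.69064386, -0.15105664]), 'force': array([ 0.26187432, -0.22335477,  0.66657843]), 'ft_torque': array([ 0.00719329,  0.02309538, -0.0224182 ]), 'finger_gap': 0.9998727082790857}
side [[457.99107743   0.         317.71283108]
 [  0.         457.99107743 239.56771967]
 [  0.           0.           1.        ]] -0.10320699712945533 [[-0.94041729 -0.33990553  0.00891908]
 [-0.26171474  0.70684249 -0.65717508]
 [ 0.21707306 -0.62035307 -0.75368519]] [0.47526989 0.21703369 1.15367527]
top [[551.86942166   0.         322.62441615]
 [  0.         551.86942166 230.41401187]
 [  0.           0.           1.        ]] -0.161116815087634 [[-0.00679538 -0.99997514  0.00188315]
 [-0.97886571  0.00626698 -0.20440805]
 [ 0.20439117 -0.00323238 -0.97888396]] [-0.03282268  0.5517037   1.49596288]
```

View pics/side0.png

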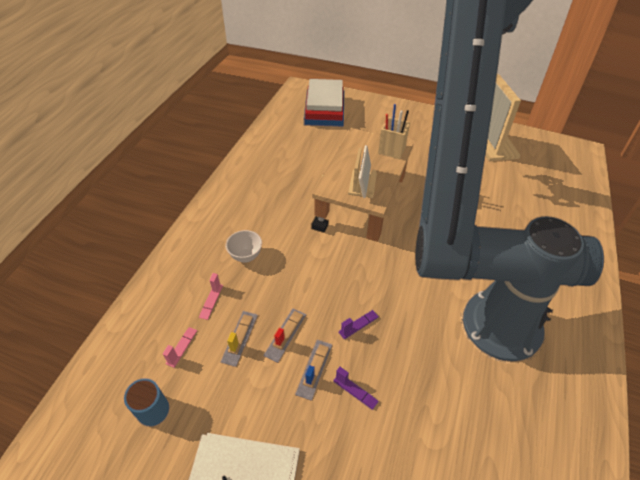

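View pics/top0.png

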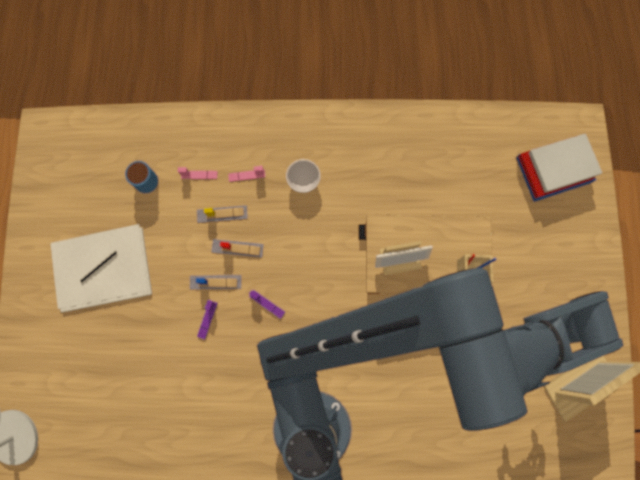

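```bash
cat > h.py <<'E'
from station import manip
import cv2,numpy as np
def ray(s,u,v):
    K=s["camera_matrix"];k=s["k1"]
    p=cv2.undistortPoints(np.array([[[u,v]]],float),K,np.array([k,0,0,0,0.]),None,None)[0,0] 
    R=s["R"];t=s["t"]
    return -R.T@t, R.T@np.array([p[0],p[1],1.])
def onz(s,u,v,z=0.):
    c,d=ray(s,u,v); return c+d*(z-c[2])/d[2]
def proj(s,X):
    X=np.atleast_2d(np.asarray(X,float))
    return cv2.projectPoints(X,cv2.Rodrigues(s["R"])[0],s["t"],s["camera_matrix"],np.array([s["k1"],0,0,0,0.]))[0][:,0]
def crop(s,u0,v0,u1,v1,f,name):
    im=cv2.resize(s["pixels"][v0:v1,u0:u1,::-1],None,fx=f,fy=f,interpolation=cv2.INTER_CUBIC); cv2.imwrite("pics/"+name,im)
E
python3 - <<'E'
from h import *
import pickle
s=manip.snapshot("side");t=manip.snapshot("top")
pickle.dump((s,t),open("im0.pkl","wb"))
crop(t,180,160,280,330,4.5 if 0 else 3.5,"a.png") if 0 else crop(t,180,195,280,295,6,"a.png")
crop(t,280,150,380,250,6,"b.png")
crop(s,210,300,340,400,6,"c.png")
crop(s,290,170,400,250,7,"d.png")
E
```

```text
(no output)
```

View pics/a.png

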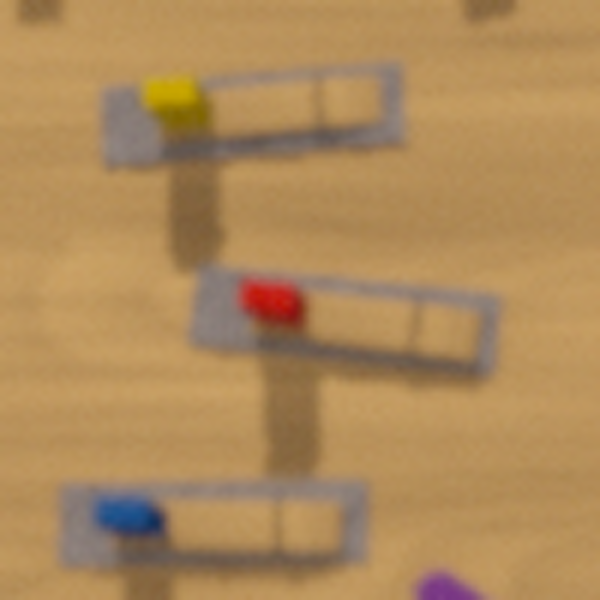

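View pics/b.png

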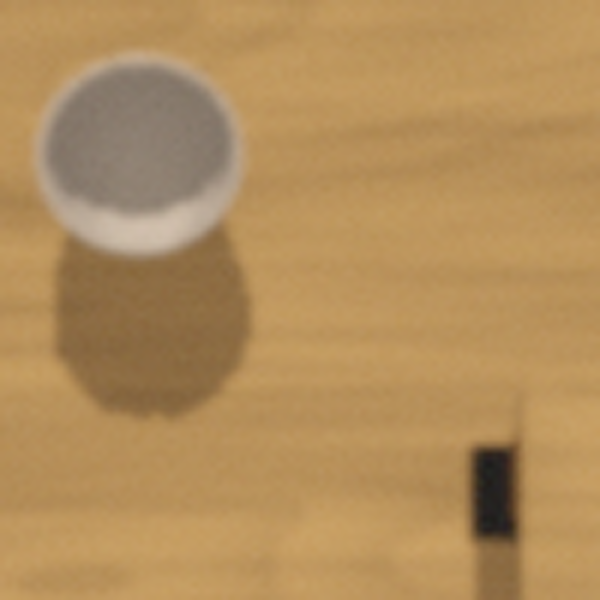

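View pics/c.png

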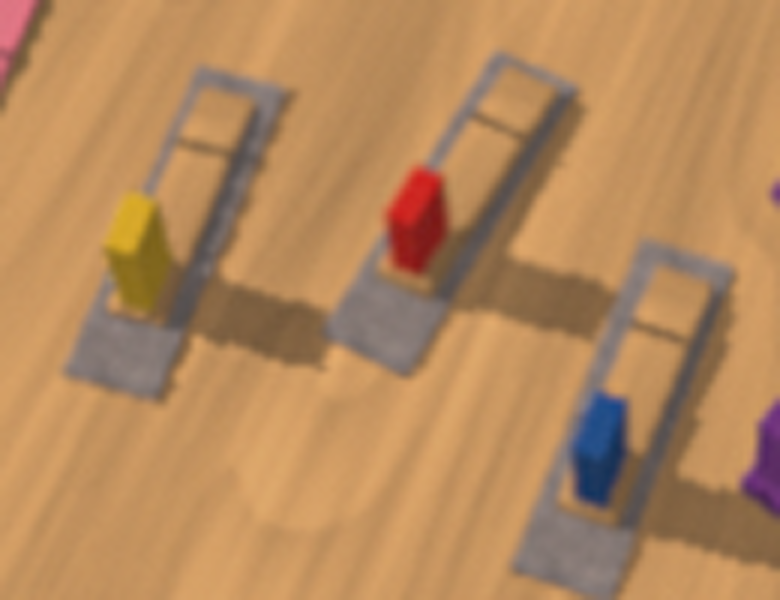

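View pics/d.png

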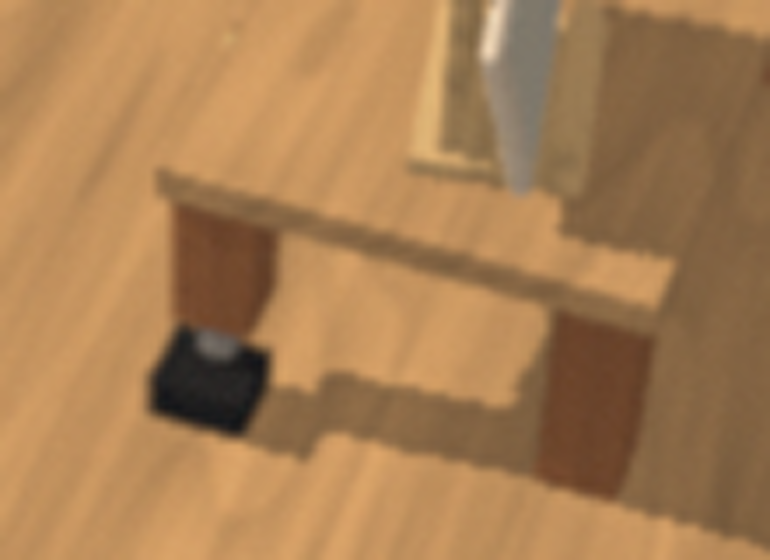

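```bash
python3 - <<'E'
from h import *
import pickle
s,t=pickle.load(open("im0.pkl","rb"))
def g(im,u0,v0,u1,v1,f):
    c=im["pixels"][v0:v1,u0:u1,::-1].astype(float)/255
    c=np.clip(c,0,1)**0.5
    return cv2.resize((c*255).astype(np.uint8),None,fx=f,fy=f,interpolation=cv2.INTER_CUBIC)
cv2.imwrite("pics/e.png",g(s,304,190,344,236,13))
cv2.imwrite("pics/f.png",g(t,345,205,405,300,6))
for n,u,v in(("yel",180+172/6,195+98/6),("red",180+272/6,195+298/6),("blu",180+130/6,195+514/6)):
    print(n,onz(t,u,v,.058))
for n,u,v in(("yel",210+132/6,300+222/6),("red",210+418/6,300+198/6),("blu",210+602/6,300+420/6)):
    print(n,onz(s,u,v,.058))
print("foot front", onz(t,280+472/6,150+447/6,.028),onz(t,280+472/6,150+538/6,.028))
print("board",onz(t,366,217,.133),onz(t,366,293,.133))
E
```

```text
yel [0.60894397 0.28817659 0.058     ]
red [0.51209874 0.23726261 0.058     ]
blu [0.4105157  0.30123329 0.058     ]
yel [0.61195056 0.29511393 0.058     ]
red [0.51177194 0.2462562  0.058     ]
blu [0.4117177  0.30884509 0.058     ]
foot front [ 0.5742492 -0.1403544  0.028    ] [ 0.5298396  -0.13946195  0.028     ]
board [ 0.57172965 -0.15315851  0.133     ] [ 0.36738517 -0.14870915  0.133     ]
```

View pics/e.png

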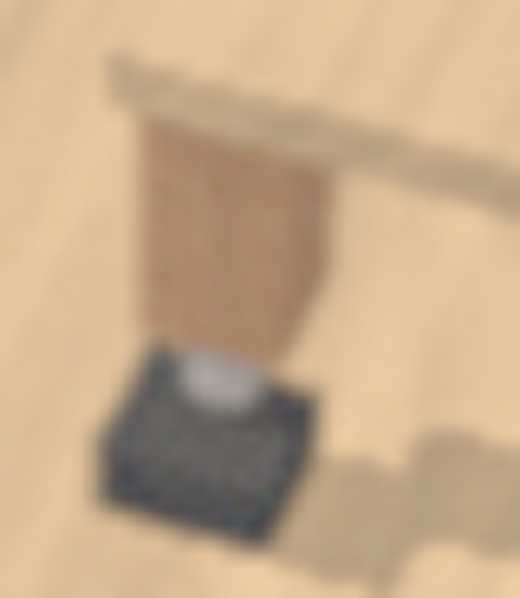

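View pics/f.png

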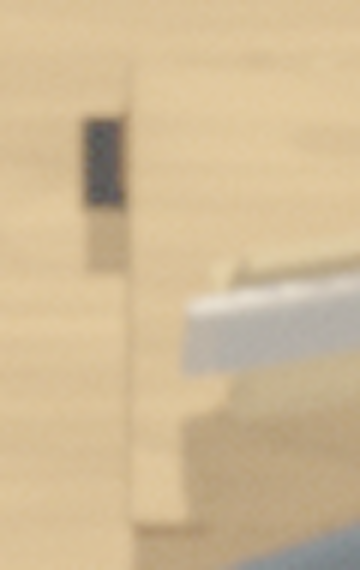

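```bash
python3 - <<'E'
from h import *
import pickle
s,t=pickle.load(open("im0.pkl","rb"))
# montage of 3 leaves, side: 38x54 px at 10x ; 
L=[cv2.resize(s["pixels"][v:v+54,u:u+26+0,::-1],None,fx=10,fy=10,interpolation=cv2.INTER_CUBIC) for u,v in((224,310),(270,310),(300,341))]
cv2.imwrite("pics/g.png",np.hstack(L)); print(np.hstack(L).shape)
L=[cv2.resize(t["pixels"][v:v+18,u:u+50,::-1],None,fx=11,fy=11,interpolation=cv2.INTER_CUBIC) for u,v in((200,204),(215,238),(194,275))]
cv2.imwrite("pics/h.png",np.vstack(L)); print(np.vstack(L).shape)
E
```

```text
(540, 780, 3)
(594, 550, 3)
```

View pics/g.png

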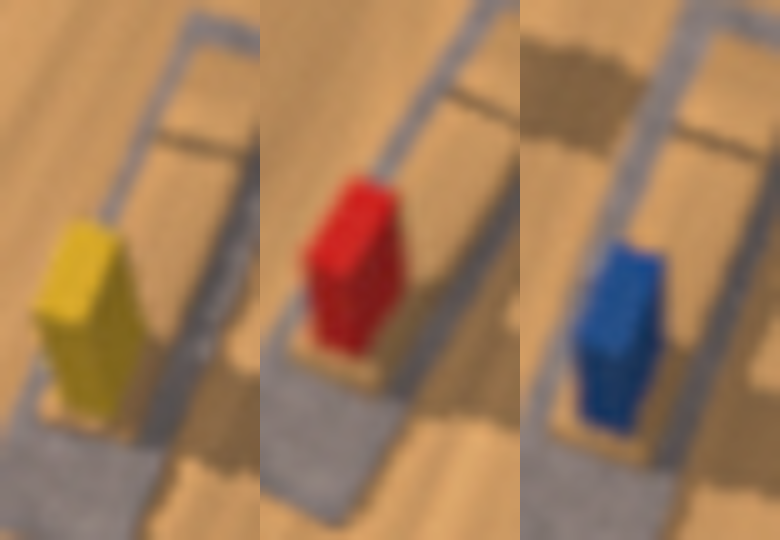

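View pics/h.png

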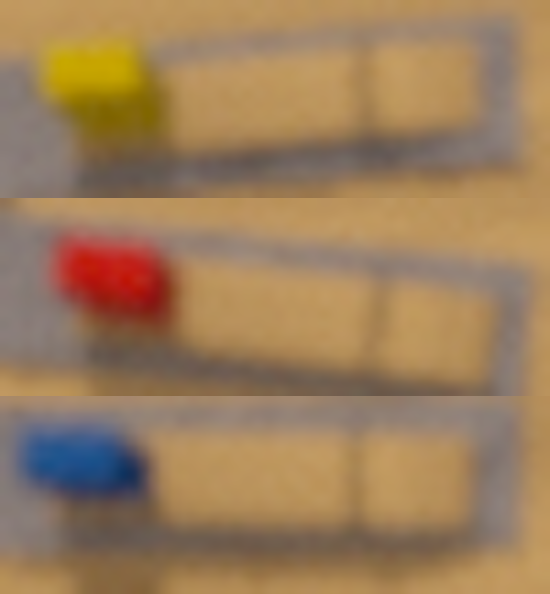

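```bash
cat > fit.py <<'E'
from h import *
import pickle
from scipy.optimize import least_squares
s,t=pickle.load(open("im0.pkl","rb"))
def S(o,u0,v0,f=10,ox=0,oy=0): return lambda x,y:(u0+(x-ox+.5)/f-.5, v0+(y-oy+.5)/f-.5)
def fit(name,th,side,top):
    H=lambda a,b:(a*.013,b*.007,.058)
    obs=[];P=[]
    for cam,d in((s,side),(t,top)):
        for (X,uv) in d: obs.append(uv);P.append((0 if cam is s else 1,X))
    obs=np.array(obs)
    def res(p,full=False,which=None):
        x,y,a=p[:3];c,sn=np.cos(a),np.sin(a)
        out=[]
        for i,(k,X) in enumerate(P):
            W=[x+c*X[0]-sn*X[1],y+sn*X[0]+c*X[1],X[2]]
            r=proj((s,t)[k],W)[0]-obs[i]
            if which is not None and k!=which:r=r*0
            out.append(r)
        return np.array(out).ravel()
    for w in(None,0,1):
        q=least_squares(lambda p:res(p,which=w),[.5,.27,-1.57],loss='soft_l1')
        print(name,w,q.x.round(4),"yaw+90",np.degrees(q.x[2]+np.pi/2).round(2),"rms",np.sqrt((q.fun**2).mean()).round(2))
def pts(th,f,hs,ln,ns):
    H=.058;r=[]
    for (a,b),uv in hs: r.append(((a*.013,b*.007,H),f(*uv)))
    for b,uv in ln: r.append(((.065,b*.012,.003+th),f(*uv)))
    for b,uv in ns: r.append(((.095,b*.012,.003+th-.003),f(*uv)))
    return r
fy=S(0,224,310);fr=S(0,270,310,ox=260);fb=S(0,300,341,ox=520)
ty=S(0,200,204,11);tr=S(0,215,238,11,oy=198);tb=S(0,194,275,11,oy=396)
fit("yel",.005,pts(.005,fy,[((1,1),(80,220)),((1,-1),(122,235)),((-1,1),(37,298)),((-1,-1),(82,318))],[(1,(157,134)),(-1,(242,153))],[]),
 pts(.005,ty,[((-1,1),(45,45)),((1,1),(138,40)),((-1,-1),(48,88)),((1,-1),(138,85))],[(1,(362,38)),(-1,(368,148))],[(1,(478,33)),(-1,(480,140))]))
fit("blu",.0075,pts(.0075,fb,[((1,1),(622,243)),((1,-1),(662,258)),((-1,1),(577,328)),((-1,-1),(615,350))],[(1,(680,125)),(-1,(755,155))],[]),
 pts(.0075,tb,[((-1,1),(25,430)),((1,1),(120,435)),((-1,-1),(28,485)),((1,-1),(122,490))],[(1,(355,425)),(-1,(358,530))],[(1,(472,430)),(-1,(470,530))]))
fit("red",.010,pts(.010,fr,[((1,1),(358,178)),((1,-1),(397,192)),((-1,1),(308,255)),((-1,-1),(350,278))],[(1,(447,92)),(-1,(518,122))],[]),
 pts(.010,tr,[((-1,1),(58,238)),((1,1),(160,248)),((-1,-1),(62,290)),((1,-1),(160,305))],[(1,(380,268)),(-1,(370,378))],[(1,(497,290)),(-1,(485,385))]))
E
python3 fit.py
python3 - <<'E'
from h import *
import pickle
from scipy.optimize import least_squares
s,t=pickle.load(open("im0.pkl","rb"))
# foot corners: side crop e (304,190,x13)
f=lambda x,y:(304+(x+.5)/13-.5,190+(y+.5)/13-.5)
g=lambda x,y:(345+(x+.5)/6-.5,205+(y+.5)/6-.5)
O=[(s,0,.022,1,f(103,440)),(s,0,.022,0,f(98,500)),(s,0,-.022,0,f(265,545)),(s,.036,-.022,1,f(318,395)),(s,.036,.022,1,f(155,345)),
(t,0,.022,1,g(85,119)),(t,0,-.022,1,g(85,207))]
def res(p,w=None):
    x,y,a,gap=p;c,n=np.cos(a),np.sin(a);o=[]
    for cam,X,Y,k,uv in O:
        r=proj(cam,[x+c*X-n*Y,y+n*X+c*Y,gap+.022*k])[0]-uv
        o.append(r*(w is None or cam is w))
    return np.ravel(o)
for w in(None,s):
    q=least_squares(res,[.55,-.14,-1.57,.006],kwargs=dict(w=w));print(q.x,np.degrees(q.x[2]+np.pi/2),q.fun.round(2))
# board
B=[onz(t,*g(130,540),.133),onz(t,*g(130,75),.133)];print(B)
d=B[0]-B[1];print("riser yaw+90 from board edge deg",np.degrees(np.arctan2(-d[1]*-1,-d[0]*-1)) )
h=lambda x,y:(290+(x+.5)/7-.5,170+(y+.5)/7-.5)
C=[onz(s,*h(160,170),.133),onz(s,*h(672,265),.133)];print("boardside?",C)
print("bowl",onz(t,303,176,.055))
E
```

```text
yel None [ 0.6145  0.2923 -1.4946] yaw+90 4.37 rms 0.69
yel 0 [ 0.614   0.2938 -1.4772] yaw+90 5.36 rms 0.38
yel 1 [ 0.6147  0.2912 -1.5071] yaw+90 3.65 rms 0.44
blu None [ 0.4125  0.3073 -1.575 ] yaw+90 -0.24 rms 0.81
blu 0 [ 0.4139  0.309  -1.5893] yaw+90 -1.06 rms 0.54
blu 1 [ 0.4115  0.3058 -1.5647] yaw+90 0.35 rms 0.28
red None [ 0.5143  0.2424 -1.6683] yaw+90 -5.59 rms 0.76
red 0 [ 0.5146  0.2445 -1.6505] yaw+90 -4.56 rms 0.36
red 1 [ 0.5138  0.2406 -1.6731] yaw+90 -5.86 rms 0.36
[ 0.55604236 -0.14079667 -1.58852838 -0.00178819] -1.0159719513333931 [-0.58  0.15 -0.18  0.57  0.79  1.09  1.06 -0.68 -0.19 -0.71  0.   -0.62
  0.04 -0.35]
[ 0.58876606 -0.23202736 -1.60410285 -0.10512243] -1.9083233762921554 [-0.1   0.02  0.29 -0.03 -0.12  0.25 -0.1  -0.22  0.03 -0.02  0.   -0.
  0.   -0.  ]
[array([ 0.36322446, -0.14928222,  0.133     ]), array([ 0.57149558, -0.15382713,  0.133     ])]
riser yaw+90 from board edge deg 178.74988274833703
boardside? [array([ 0.57636623, -0.14969992,  0.133     ]), array([ 0.37197408, -0.16901866,  0.133     ])]
bowl [0.71246096 0.01899825 0.055     ]
```

```bash
cat > go.py <<'E'
import sys
from h import *
from scipy.spatial.transform import Rotation as Ro
def go(x,y,z,yaw=None):
    st=manip.sense();R=Ro.from_quat(st["tool_rot"]).as_matrix();p=np.array(st["tcp_pos"])
    d=R.T@(np.array([x,y,z])-p)*100
    out="lin cm %s"%d.round(2)
    ya=np.arctan2(R[1,1],R[0,1])
    if yaw is not None:
        # want tool y along direction yaw (mod pi)
        dy=(yaw-ya+np.pi/2)%np.pi-np.pi/2
        out+=" twist %.3f (alt %.3f)"%(-dy*np.sign(-R[2,0])*1.0, -(dy-np.sign(dy)*np.pi))
    print("t %.2f tcp %s tilt %s yawY %.2f q6 %.2f gap %.3f F %s M %s\n"%(st["t"],p.round(4),R[:,0].round(3),np.degrees(ya),st["q"][5],st["finger_gap"],st["force"].round(1),st["ft_torque"].round(2)),out)
if __name__=="__main__": go(*[float(a) for a in sys.argv[1:4]],*( [np.radians(float(sys.argv[4]))] if len(sys.argv)>4 else []))
E
python3 go.py .6145 .2923 .36 4.37
python3 - <<'E'
from scipy.spatial.transform import Rotation as R
print(R.from_quat([-0.6905858 , -0.15259162,  0.69064386, -0.15105664]).as_matrix().round(3))
E
python3 - <<'E'
from h import *
import pickle
from scipy.optimize import least_squares
s,t=pickle.load(open("im0.pkl","rb"))
f=lambda x,y:(304+(x+.5)/13-.5,190+(y+.5)/13-.5)
g=lambda x,y:(345+(x+.5)/6-.5,205+(y+.5)/6-.5)
O=[(s,0,.022,1,f(103,440)),(s,0,.022,0,f(98,500)),(s,0,-.022,0,f(265,545)),(s,.036,-.022,1,f(318,395)),(s,.036,.022,1,f(155,345)),
(t,0,.022,1,g(85,119)),(t,0,-.022,1,g(85,207))]
def res(p,gap,w):
    x,y,a=p;c,n=np.cos(a),np.sin(a);o=[]
    for cam,X,Y,k,uv in O:
        r=proj(cam,[x+c*X-n*Y,y+n*X+c*Y,gap+.022*k])[0]-uv
        o.append(r*(w is None or cam is w))
    return np.ravel(o)
for w in(None,s,t):
  for gap in(.004,.006,.008):
    q=least_squares(res,[.55,-.14,-1.57],args=(gap,w));print(gap,q.x.round(4),np.degrees(q.x[2]+np.pi/2).round(2),np.sqrt((q.fun**2).mean()).round(2))
E
```

```text
t 0.20 tcp [ 0.262  -0.5669  0.2307] tilt [-0.     0.001 -1.   ] yawY -65.20 q6 -0.18 gap 0.996 F [0.3 0.  0.1] M [ 0.01 -0.02  0.05]
 lin cm [-12.83 -63.23 -68.04] twist -1.214 (alt 1.927)
[[-0.001  0.419 -0.908]
 [ 0.002 -0.908 -0.419]
 [-1.    -0.002 -0.   ]]
0.004 [ 0.5546 -0.1377 -1.5833] -0.71 0.76
0.006 [ 0.5541 -0.1367 -1.5814] -0.61 0.87
0.008 [ 0.5536 -0.1356 -1.5794] -0.5 1.0
0.004 [ 0.5551 -0.1358 -1.6047] -1.94 0.59
0.006 [ 0.5545 -0.1341 -1.6047] -1.94 0.6
0.008 [ 0.5539 -0.1323 -1.6047] -1.95 0.61
0.004 [ 0.5534 -0.1403 -1.5912] -1.17 0.06
0.006 [ 0.553  -0.1402 -1.5912] -1.17 0.07
0.008 [ 0.5526 -0.14   -1.5913] -1.17 0.07
```

Candidates for the thinnest leaf: yellow handle on felt at side (234,343) / top (209,212). The look-alikes are the two pink ones at side (211,297) and (182,345), and the purple ones at (360,325) and (355,388). I choose the yellow one. The close crops show it on its felt strip with its black line, and blue (middle) and red (thickest) on theirs.

```bash
python3 -m jog '{"linear":[[-4,0,0],[-8,0,0],[-12,0,0],[-12.8,-8,-8],[-12.8,-63.2,-68],[-12.8,-63.2,-68],[-12.8,-63.2,-68],[-12.8,-63.2,-68],[-12.8,-63.2,-68],[-12.8,-63.2,-68],[-12.8,-63.2,-68],[-12.8,-63.2,-68],[-12.8,-63.2,-68],[-12.8,-63.2,-68],[-12.8,-63.2,-68],[-12.8,-63.2,-68],[-12.8,-63.2,-68],[-12.8,-63.2,-68],[-12.8,-63.2,-68],[-12.8,-63.2,-68]],"twist":[0,0,0,0,-1.214,-1.214,-1.214,-1.214,-1.214,-1.214,-1.214,-1.214,-1.214,-1.214,-1.214,-1.214,-1.214,-1.214,-1.214,-1.214],"claw":[1,1,1,1,1,1,1,1,1,1,1,1,1,1,1,1,1,1,1,1]}' 60; python3 go.py .6145 .2923 .12 4.37
```

```text
t: 1.87
tcp_pos: [0.5306, 0.0902, 0.358]
tool_rot: [0.481, 0.519, -0.481, 0.519]
force: [0.5, -1.4, 0.2]
finger_gap: 1.002
t 1.87 tcp [0.5306 0.0902 0.358 ] tilt [-0. -0. -1.] yawY 4.37 q6 -0.12 gap 1.002 F [ 0.5 -1.4  0.2] M [-0.03 -0.04 -0.01]
 lin cm [ 23.8    9.9  -19.51] twist 0.000 (alt -3.142)
```

```bash
python3 -m jog '{"linear":[[0,9.9,-19.5],[0,9.9,-19.5],[0,9.9,-19.5],[4,9.9,-19.5],[8,9.9,-19.5],[12,9.9,-19.5],[16,9.9,-19.5],[20,9.9,-19.5],[24,9.9,-19.5],[25,9.9,-19.5],[25,9.9,-19.5],[25,9.9,-19.5]],"twist":[0,0,0,0,0,0,0,0,0,0,0,0],"claw":[0,0,0,0,0,0,0,0,0,0,0,0]}' 60; python3 go.py .6145 .2923 .02 4.37
python3 - <<'E'
from h import *
s=manip.snapshot("side");t=manip.snapshot("top")
a=cv2.resize(s["pixels"][290:370,200:280,::-1],None,fx=5,fy=5,interpolation=2)
b=cv2.resize(t["pixels"][170:250,180:260,::-1],None,fx=5,fy=5,interpolation=2)
cv2.imwrite("pics/i.png",np.hstack([a,b]))
E
```

```text
t: 2.87
tcp_pos: [0.6124, 0.2894, 0.1053]
tool_rot: [0.479, 0.52, -0.483, 0.517]
force: [0.6, -0.0, 0.9]
finger_gap: 0.501
t 2.87 tcp [0.6124 0.2894 0.1053] tilt [-0.007 -0.002 -1.   ] yawY 4.36 q6 0.20 gap 0.501 F [ 0.6 -0.   0.9] M [-0.01 -0.02  0.01]
 lin cm [ 8.53  0.28 -0.28] twist -0.000 (alt 3.141)
```

View pics/i.png

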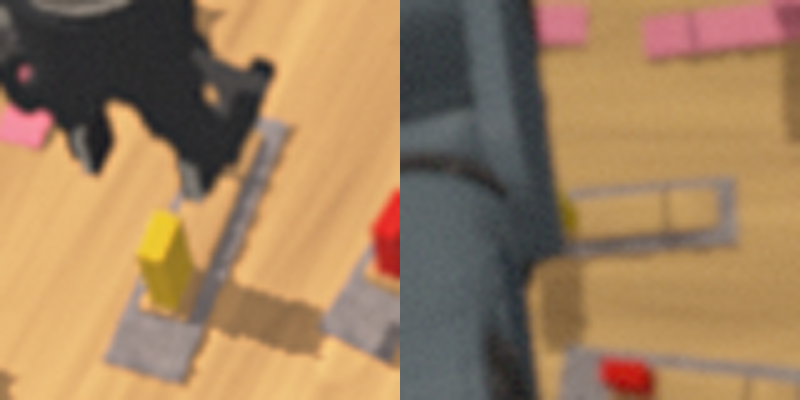

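```bash
python3 - <<'E'
from h import *
s=manip.snapshot("side")
for z in(.1053,.1115):
  for dx in(-.04,-.021,0,.021,.04): print(dx,z,(proj(s,[.6124+dx,.2894+dx*.076,z])-[200,290])*5)
E
python3 -m jog '{"linear":[[4,0.2,-0.3],[7,0.2,-0.3],[8.5,0.2,-0.3],[8.5,0.2,-0.3],[8.5,0.2,-0.3]],"twist":[0,0,0,0,0],"claw":[0,0,0,0,0]}' 60
python3 - <<'E'
from h import *
s=manip.snapshot("side")
crop(s,200,290,280,370,7,"j.png")
E
```

```text
-0.04 0.1053 [[233.30023561 194.50937176]]
-0.021 0.1053 [[193.80191863 184.1405176 ]]
0 0.1053 [[150.50666787 172.73280558]]
0.021 0.1053 [[107.59582965 161.38262109]]
0.04 0.1053 [[ 69.10751054 151.16486848]]
-0.04 0.1115 [[231.7533246  187.48742103]]
-0.021 0.1115 [[192.0775957  177.09284512]]
0 0.1115 [[148.59019438 165.65771439]]
0.021 0.1115 [[105.4913948 154.2811837]]
0.04 0.1115 [[ 66.83666879 144.04052693]]
t: 3.43
tcp_pos: [0.6172, 0.2933, 0.0247]
tool_rot: [0.481, 0.518, -0.48, 0.519]
force: [0.8, -0.0, 0.1]
finger_gap: 0.5
```

View pics/j.png

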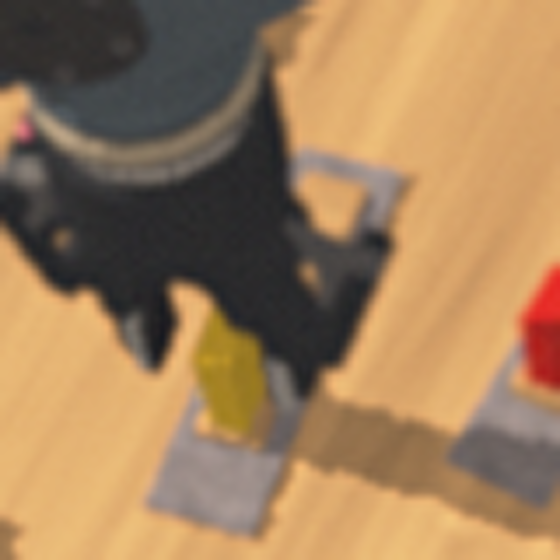

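```bash
python3 -m jog '{"linear":[[0,0,0],[0,0,0],[0,0,0],[0,0,0],[0,0,0],[0,0,0],[0,0,0],[0,0,0]],"twist":[0,0,0,0,0,0,0,0],"claw":[-1,-1,-1,-1,-1,-1,-1,-1]}' 60; python3 go.py .6145 .2923 .02 4.37
```

```text
t: 4.15
tcp_pos: [0.6176, 0.2936, 0.0253]
tool_rot: [0.482, 0.518, -0.48, 0.519]
force: [-0.7, -1.0, 5.9]
finger_gap: 0.155
t 4.15 tcp [0.6176 0.2936 0.0253] tilt [ 0.003  0.001 -1.   ] yawY 4.36 q6 0.20 gap 0.155 F [-0.7 -1.   5.9] M [-0.01  0.14 -0.  ]
 lin cm [ 0.53 -0.32  0.11] twist -0.000 (alt 3.141)
```

```bash
python3 -m jog '{"linear":[[-1,0,0],[-2,0,0],[-4,0,0],[-4,0,0],[-4,0,0]],"twist":[0,0,0,0,0],"claw":[-1,-1,-1,-1,-1]}' 60; python3 go.py .5566 -.013 .045 -1.2
```

```text
t: 4.57
tcp_pos: [0.6174, 0.2935, 0.0648]
tool_rot: [0.482, 0.518, -0.479, 0.519]
force: [-0.1, 0.3, -0.4]
finger_gap: 0.155
t 4.57 tcp [0.6174 0.2935 0.0648] tilt [ 0.004  0.001 -1.   ] yawY 4.35 q6 0.20 gap 0.155 F [-0.1  0.3 -0.4] M [-0.03 -0.02  0.05]
 lin cm [ 1.92 -8.4  30.1 ] twist 0.097 (alt -3.045)
```

```bash
python3 -m jog '{"linear":[[0,-0.8,3],[0,-1.7,6],[0,-2.5,9],[0,-3.3,12],[0,-4.2,15],[0,-5,18],[0,-5.9,21],[0,-6.7,24],[0,-7.5,27],[0,-8.2,29.5],[0.5,-8.4,30.1],[1.9,-8.4,30.1],[1.9,-8.4,30.1],[1.9,-8.4,30.1]],"twist":[0,0.01,0.02,0.03,0.04,0.05,0.06,0.07,0.08,0.09,0.097,0.097,0.097,0.097],"claw":[-1,-1,-1,-1,-1,-1,-1,-1,-1,-1,-1,-1,-1,-1]}' 60; python3 go.py .5566 -.013 .0228 -1.2
python3 - <<'E'
from h import *
s=manip.snapshot("side");t=manip.snapshot("top")
a=cv2.resize(s["pixels"][200:300,240:340,::-1],None,fx=4,fy=4,interpolation=2)
b=cv2.resize(t["pixels"][180:280,280:380,::-1],None,fx=4,fy=4,interpolation=2)
cv2.imwrite("pics/k.png",np.hstack([a,b]))
E
```

```text
t: 5.73
tcp_pos: [0.5542, -0.0128, 0.043]
tool_rot: [-0.505, -0.496, 0.506, -0.494]
force: [-1.3, 0.4, -0.3]
finger_gap: 0.152
t 5.73 tcp [ 0.5542 -0.0128  0.043 ] tilt [-0.003  0.001 -1.   ] yawY -1.21 q6 -0.20 gap 0.152 F [-1.3  0.4 -0.3] M [ 0.04 -0.01 -0.03]
 lin cm [2.02 0.25 0.01] twist -0.000 (alt 3.141)
```

View pics/k.png

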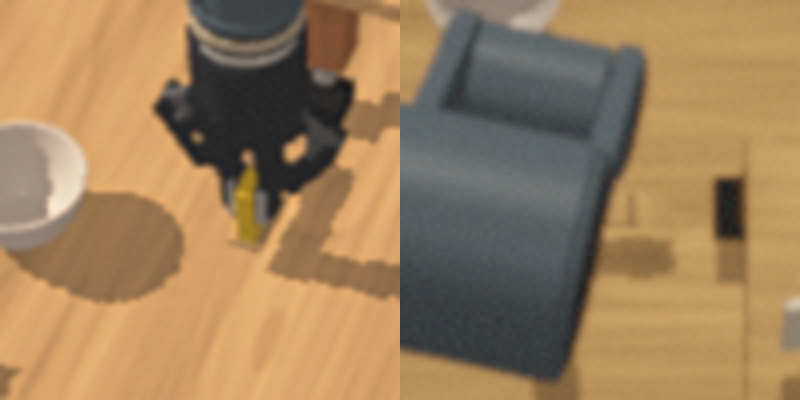

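```bash
python3 - <<'E'
from h import *
s=manip.snapshot("top")
c=cv2.resize(s["pixels"][215:250,325:370,::-1],None,fx=14,fy=14,interpolation=2);cv2.imwrite("pics/l.png",c)
E
```

```text
(no output)
```

View pics/l.png

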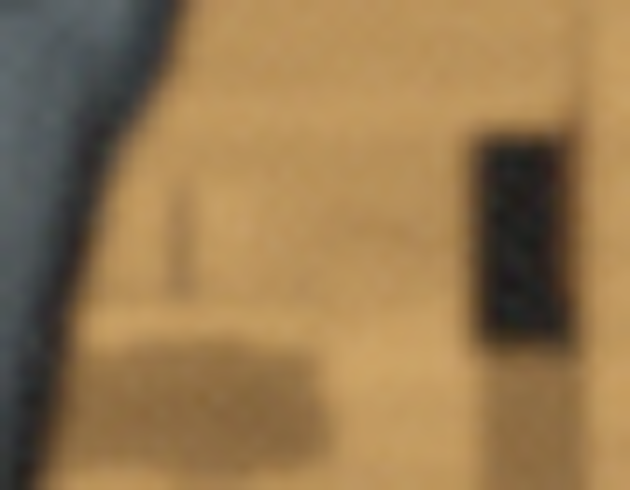

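```bash
python3 - <<'E'
from h import *
s=manip.snapshot("top")
g=lambda x,y:(325+(x+.5)/14-.5,215+(y+.5)/14-.5)
print(onz(s,*g(181,242),.0257),onz(s,*g(475,238),.028)); print(manip.sense()["tcp_pos"],manip.sense()["force"])
E
```

```text
[ 0.55361401 -0.07914311  0.0257    ] [ 0.55358865 -0.13935453  0.028     ]
[ 0.55561142 -0.01263407  0.0443576 ] [ 0.06100777  0.03294298 -1.32964672]
```

```bash
python3 -m jog '{"linear":[[0.8,0,0],[1.6,0,0],[2.0,0,0],[2.0,0,0],[2.0,0,0],[2.0,0,0]],"twist":[0,0,0,0,0,0],"claw":[-1,-1,-1,-1,-1,-1]}' 60;python3 -m jog '{"linear":[[0.1,0,0],[0.1,0,0],[0.1,0,0]],"twist":[0,0,0],"claw":[-1,-1,-1]}' 60;python3 -m jog '{"linear":[[0.1,0,0],[0.1,0,0],[0.1,0,0]],"twist":[0,0,0],"claw":[-1,-1,-1]}' 60
```

```text
t: 6.43
tcp_pos: [0.5553, -0.0134, 0.0239]
tool_rot: [-0.505, -0.495, 0.505, -0.495]
force: [0.3, -0.2, -1.1]
finger_gap: 0.156
t: 6.68
tcp_pos: [0.5554, -0.0134, 0.0232]
tool_rot: [0.505, 0.495, -0.505, 0.495]
force: [0.3, -0.8, -1.3]
finger_gap: 0.149
t: 6.93
tcp_pos: [0.5555, -0.0135, 0.0223]
tool_rot: [0.505, 0.495, -0.505, 0.495]
force: [-0.3, 0.7, 1.1]
finger_gap: 0.156
```

```bash
python3 -m jog '{"linear":[[0.05,0,0],[0.05,0,0],[0.05,0,0]],"twist":[0,0,0],"claw":[-1,-1,-1]}' 60; python3 -m jog '{"linear":[[0,0,0.3],[0,0,0.6],[0,0,0.9],[0,0,1.2],[0,0,1.5],[0,0,1.8],[0,0,2.0]],"twist":[0,0,0,0,0,0,0],"claw":[-1,-1,-1,-1,-1,-1,-1]}' 60; python3 go.py .5556 -.0728 .0223
```

```text
t: 7.18
tcp_pos: [0.5555, -0.0135, 0.0223]
tool_rot: [0.505, 0.494, -0.505, 0.495]
force: [-0.4, -0.4, 5.2]
finger_gap: 0.155
t: 7.77
tcp_pos: [0.5554, -0.033, 0.0223]
tool_rot: [0.506, 0.494, -0.505, 0.495]
force: [0.0, 3.8, 5.0]
finger_gap: 0.154
t 7.77 tcp [ 0.5554 -0.033   0.0223] tilt [ 0.001  0.001 -1.   ] yawY -1.24 q6 -0.24 gap 0.154 F [0.  3.8 5. ] M [ 0.59 -0.12 -0.  ]
 lin cm [-0.    0.11  3.98]
```

```bash
python3 -m jog '{"linear":[[-0.04,0,0],[-0.04,0,0.2],[-0.04,0,0.4],[-0.04,0,0.6],[-0.04,0,0.7]],"twist":[0,0,0,0,0],"claw":[-1,-1,-1,-1,-1]}' 60; python3 -m jog '{"linear":[[0,0,0.2],[0,0,0.4],[0,0,0.6],[0,0,0.8],[0,0,1.0]],"twist":[0,0,0,0,0],"claw":[-1,-1,-1,-1,-1]}' 60;python3 -m jog '{"linear":[[0,0,0.2],[0,0,0.4],[0,0,0.6]],"twist":[0,0,0],"claw":[-1,-1,-1]}' 60; python3 go.py .5556 -.0728 .0223
```

```text
t: 8.18
tcp_pos: [0.5549, -0.0403, 0.0223]
tool_rot: [0.506, 0.495, -0.505, 0.495]
force: [-0.8, 3.7, 5.5]
finger_gap: 0.152
t: 8.6
tcp_pos: [0.5546, -0.05, 0.0223]
tool_rot: [0.506, 0.495, -0.505, 0.494]
force: [0.4, 6.5, 7.4]
finger_gap: 0.152
t: 8.85
tcp_pos: [0.5539, -0.0543, 0.0223]
tool_rot: [0.506, 0.495, -0.505, 0.493]
force: [1.2, 10.5, 7.8]
finger_gap: 0.154
t 8.85 tcp [ 0.5539 -0.0543  0.0223] tilt [-0.001  0.003 -1.   ] yawY -1.27 q6 -0.28 gap 0.154 F [ 1.2 10.5  7.8] M [ 1.6  -0.19  0.03]
 lin cm [-0.    0.21  1.84]
```

```bash
python3 -m jog '{"linear":[[-0.04,0,0],[-0.04,0,0],[-0.04,0,0]],"twist":[0,0,0],"claw":[-1,-1,-1]}' 60; python3 -m jog '{"linear":[[0,0,0.1],[0,0,0.2],[0,0,0.3],[0,0,0.4]],"twist":[0,0,0,0],"claw":[-1,-1,-1,-1]}' 60; python3 go.py .5556 -.0728 .0223
python3 - <<'E'
from h import *
s=manip.snapshot("side");t=manip.snapshot("top")
a=cv2.resize(s["pixels"][190:250,280:340,::-1],None,fx=6.6,fy=6.6,interpolation=2)
b=cv2.resize(t["pixels"][205:265,325:385,::-1],None,fx=6.6,fy=6.6,interpolation=2)
cv2.imwrite("pics/m.png",np.hstack([a,b]))
E
```

```text
t: 9.1
tcp_pos: [0.5538, -0.0547, 0.0223]
tool_rot: [0.506, 0.495, -0.505, 0.494]
force: [0.6, 7.1, 4.6]
finger_gap: 0.155
t: 9.43
tcp_pos: [0.5532, -0.0579, 0.0224]
tool_rot: [0.506, 0.496, -0.505, 0.493]
force: [0.6, 12.1, 5.5]
finger_gap: 0.155
t 9.43 tcp [ 0.5532 -0.0579  0.0224] tilt [-0.002  0.004 -1.   ] yawY -1.26 q6 -0.29 gap 0.155 F [ 0.6 12.1  5.5] M [ 1.63 -0.13  0.02]
 lin cm [0.   0.27 1.48]
```

View pics/m.png

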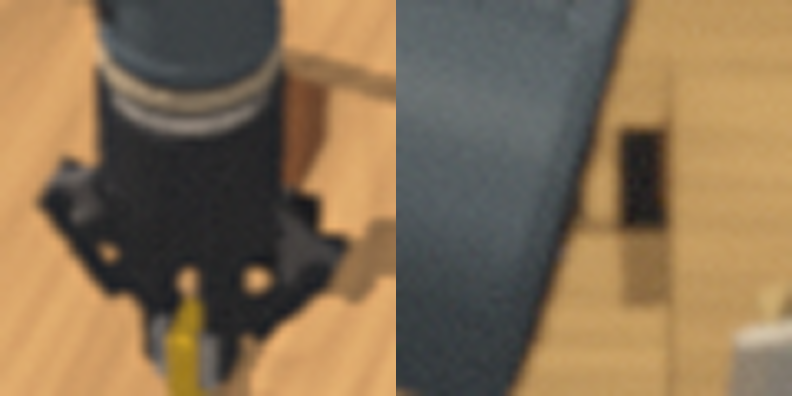

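```bash
python3 -m jog '{"linear":[[0,0,0.1],[0,0,0.2],[0,0,0.3],[0,0,0.4],[0,0,0.5]],"twist":[0,0,0,0,0],"claw":[-1,-1,-1,-1,-1]}' 60; python3 -m jog '{"linear":[[0,0,0.1],[0,0,0.2],[0,0,0.3],[0,0,0.4],[0,0,0.5]],"twist":[0,0,0,0,0],"claw":[-1,-1,-1,-1,-1]}' 60;python3 -m jog '{"linear":[[0,0,0.1],[0,0,0.2],[0,0,0.3]],"twist":[0,0,0],"claw":[-1,-1,-1]}' 60; python3 go.py .5556 -.0728 .0223
```

```text
t: 9.95
tcp_pos: [0.5527, -0.0623, 0.0224]
tool_rot: [0.506, 0.496, -0.505, 0.493]
force: [0.4, 13.5, 5.5]
finger_gap: 0.157
t: 10.37
tcp_pos: [0.5525, -0.0676, 0.0224]
tool_rot: [0.506, 0.496, -0.505, 0.493]
force: [-0.4, 11.8, 6.5]
finger_gap: 0.151
t: 10.62
tcp_pos: [0.5524, -0.0706, 0.0223]
tool_rot: [0.506, 0.496, -0.505, 0.493]
force: [-0.6, 11.1, 7.3]
finger_gap: 0.154
t 10.62 tcp [ 0.5524 -0.0706  0.0223] tilt [-0.003  0.004 -1.   ] yawY -1.26 q6 -0.31 gap 0.154 F [-0.6 11.1  7.3] M [ 1.52 -0.12 -0.01]
 lin cm [0.   0.33 0.21]
```

```bash
python3 -m jog '{"linear":[[0,0,0.1],[0,0,0.2],[0,0,0.2],[0,0,0.2]],"twist":[0,0,0,0],"claw":[-1,-1,-1,-1]}' 60; python3 go.py .5556 -.0728 .0223
python3 - <<'E'
from h import *
s=manip.snapshot("side");t=manip.snapshot("top")
a=cv2.resize(s["pixels"][200:240,300:340,::-1],None,fx=10,fy=10,interpolation=2)
b=cv2.resize(t["pixels"][215:255,340:380,::-1],None,fx=10,fy=10,interpolation=2)
cv2.imwrite("pics/n.png",np.hstack([a,b]))
E
```

```text
t: 10.95
tcp_pos: [0.5524, -0.0727, 0.0224]
tool_rot: [0.506, 0.496, -0.505, 0.493]
force: [-1.0, 10.2, 7.3]
finger_gap: 0.159
t 10.95 tcp [ 0.5524 -0.0727  0.0224] tilt [-0.003  0.004 -1.   ] yawY -1.26 q6 -0.31 gap 0.159 F [-1.  10.2  7.3] M [ 1.43 -0.05 -0.01]
 lin cm [ 0.    0.32 -0.  ]
```

View pics/n.png

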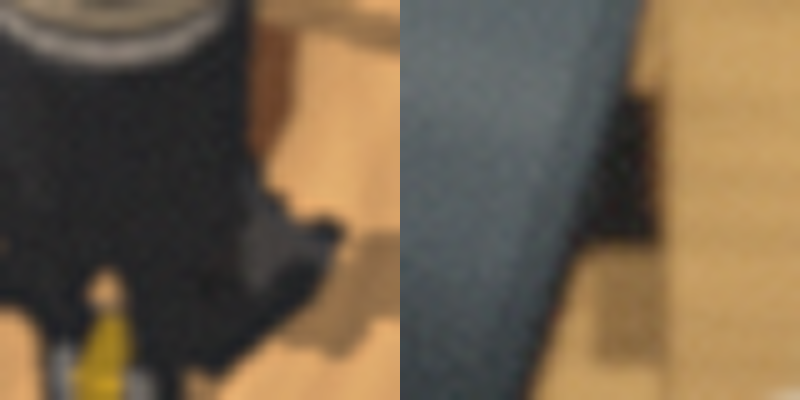

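```bash
python3 -m jog '{"linear":[[-0.07,0,0],[-0.07,0,0],[-0.07,0,0]],"twist":[0,0,0],"claw":[-1,-1,-1]}' 60; python3 -m jog '{"linear":[[0,0,-0.1],[0,0,-0.2],[0,0,-0.3],[0,0,-0.4]],"twist":[0,0,0,0],"claw":[-1,-1,-1,-1]}' 60;python3 -m jog '{"linear":[[0,0,0.1],[0,0,0.2],[0,0,0.3],[0,0,0.4],[0,0,0.4]],"twist":[0,0,0,0,0],"claw":[-1,-1,-1,-1,-1]}' 60; python3 go.py .5556 -.0728 .0223
```

```text
t: 11.3
tcp_pos: [0.5523, -0.0731, 0.0225]
tool_rot: [-0.505, -0.496, 0.506, -0.493]
force: [0.4, 8.5, 2.3]
finger_gap: 0.155
t: 11.63
tcp_pos: [0.5528, -0.0726, 0.0224]
tool_rot: [-0.504, -0.495, 0.506, -0.494]
force: [-2.7, -5.4, -3.0]
finger_gap: 0.156
t: 12.05
tcp_pos: [0.553, -0.0738, 0.0226]
tool_rot: [0.506, 0.496, -0.505, 0.493]
force: [-1.9, 6.9, -1.1]
finger_gap: 0.15
t 12.05 tcp [ 0.553  -0.0738  0.0226] tilt [-0.002  0.003 -1.   ] yawY -1.28 q6 -0.31 gap 0.150 F [-1.9  6.9 -1.1] M [ 1.1   0.13 -0.08]
 lin cm [ 0.03  0.26 -0.1 ]
```

```bash
python3 -m jog '{"linear":[[0,0,0],[0,0,0],[0,0,0],[0,0,0],[0,0,0],[0,0,0]],"twist":[0,0,0,0,0,0],"claw":[-0.4,-0.2,-0.1,-0.1,-0.1,-0.1]}' 60; python3 -m jog '{"linear":[[-1,0,0],[-3,0,0],[-6,0,0],[-10,0,0],[-14,0,0],[-18,0,0],[-22,0,-4],[-24,0,-8],[-24,0,-12],[-24,0,-16],[-24,0,-20],[-24,0,-24],[-24,0,-28],[-24,0,-30],[-24,0,-30],[-24,0,-30]],"twist":[0,0,0,0,0,0,0,0,0,0,0,0,0,0,0,0],"claw":[-0.1,-0.1,-0.1,-0.1,-0.1,-0.1,-0.1,-0.1,-0.1,-0.1,-0.1,-0.1,-0.1,-0.1,-0.1,-0.1]}' 60
python3 - <<'E'
from h import *
import pickle
s=manip.snapshot("side");t=manip.snapshot("top");pickle.dump((s,t),open("im1.pkl","wb"))
a=cv2.resize(s["pixels"][200:260,280:340,::-1],None,fx=6.6,fy=6.6,interpolation=2)
b=cv2.resize(t["pixels"][205:265,315:375,::-1],None,fx=6.6,fy=6.6,interpolation=2)
cv2.imwrite("pics/o.png",np.hstack([a,b]));cv2.imwrite("pics/o2.png",t["pixels"][:,:,::-1])
E
```

```text
t: 12.55
tcp_pos: [0.5543, -0.0757, 0.0232]
tool_rot: [0.505, 0.494, -0.505, 0.495]
force: [-0.7, -0.0, 0.0]
finger_gap: 0.452
t: 13.88
tcp_pos: [0.5596, 0.2259, 0.2635]
tool_rot: [-0.504, -0.495, 0.504, -0.496]
force: [-0.6, -0.0, -0.0]
finger_gap: 0.45
```

View pics/o.png

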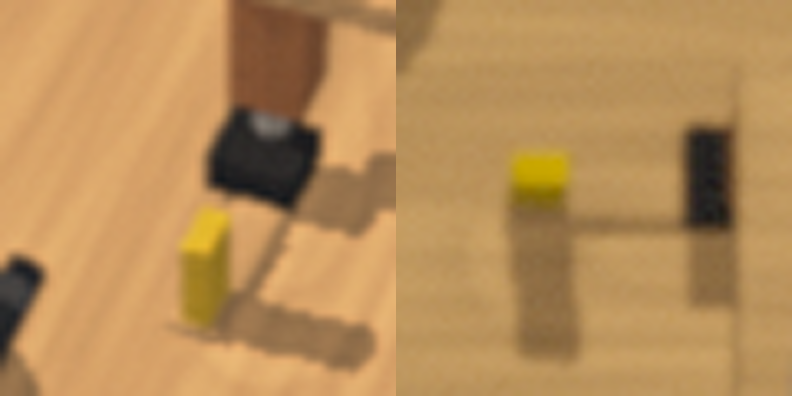

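View pics/o2.png

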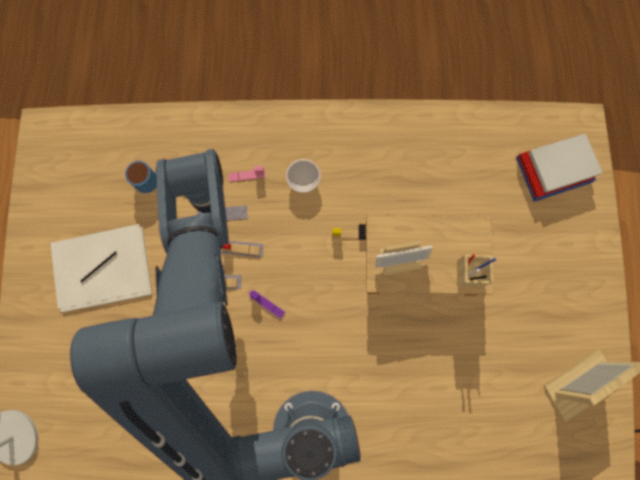

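```bash
python3 - <<'E'
from h import *
import pickle
s,t=pickle.load(open("im1.pkl","rb"))
g=lambda x,y:(315+(x-396+.5)/6.6-.5,205+(y+.5)/6.6-.5)
print("handle",onz(t,*g(512,170),.055),onz(t,*g(570,170),.055)); print("foot",onz(t,*g(686,178),.027))
a=cv2.resize(t["pixels"][220:245,328:365,::-1],None,fx=20,fy=20,interpolation=2)
cv2.imwrite("pics/p.png",a)
b=cv2.resize(s["pixels"][213:253,302:332,::-1],None,fx=14,fy=14,interpolation=2)
b=(255*(b/255.)**.6).astype(np.uint8)
cv2.imwrite("pics/q.png",b)
E
```

```text
handle [ 0.55195701 -0.06331968  0.055     ] [ 0.55179845 -0.08809253  0.055     ]
foot [ 0.55376541 -0.13956985  0.027     ]
```

View pics/p.png

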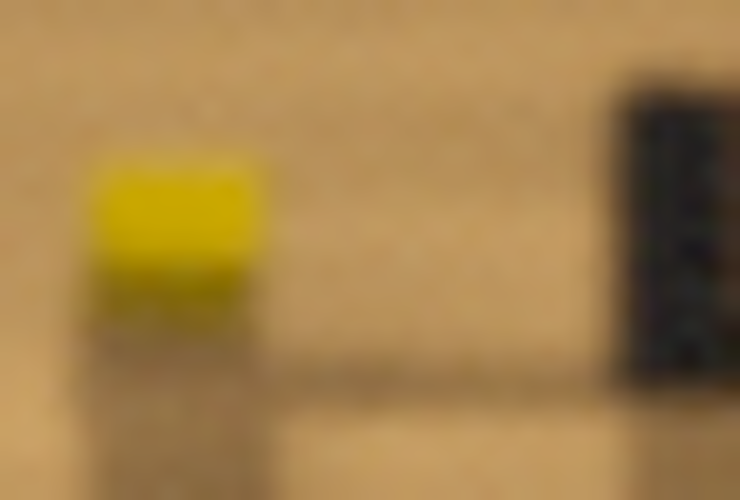

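View pics/q.png

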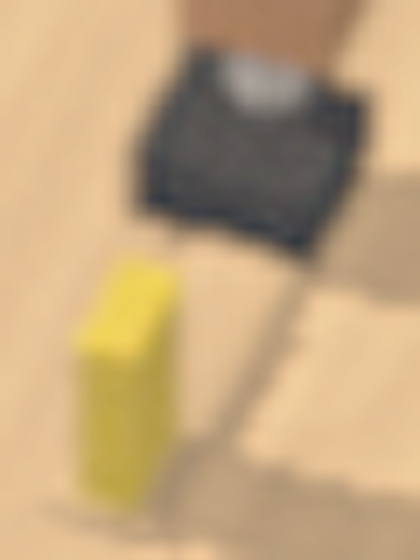

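```bash
python3 - <<'E'
from h import *
s=manip.snapshot("side");cv2.imwrite("pics/r.png",s["pixels"][:,:,::-1]);print(manip.sense()["t"],manip.sense()["force"])
E
```

```text
14.0333 [0.1264887  0.90763557 0.52347742]
```

View pics/r.png

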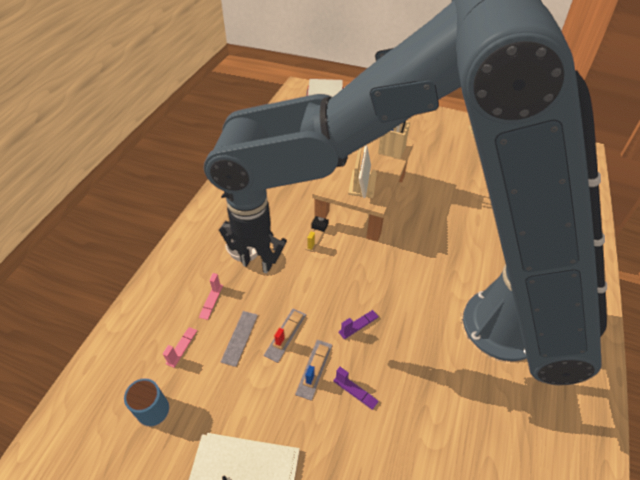

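The side picture shows the yellow leaf at (311,240) under the foot. Red (280,335) and blue (310,373) are still on their strips and the yellow strip is empty. The look-alikes haven't moved, and the gripper is clear and touching nothing.

```bash
python3 -c "
from station import manip
print(manip.sign_off())"
```

```text
the job is handed in; nothing more can be done
None
```

The thinnest leaf (5 mm, yellow handle) bound under the foot, so I left it there, let go and handed the job in at about 14 s. I never touched the blue or red leaf.

- **Binding:** the push force rose from about 4 N to 13 N as the nose slope went under, then settled at 10–11 N. With almost no downward press, a small pull and push still met about −5 N and +7 N.
- **Depth:** the last pictures put the black line roughly 1 mm past the foot's front face, so it is just hidden under the edge. I could not see it directly. The arm's own readings gave the same 1 mm, and I left it because pulling a binding leaf back that little could have made it worse.
- **Surroundings:** the bowl, phone stand, pen box and look-alikes looked undisturbed in the last pictures, and the gripper was clear.
- **Measurements that disagreed:** the two cameras differed by 3–5 mm on the foot's position, so I set the depth from distances within the top picture.

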